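# Wedge the dovetailed hanger into the back of an art panel

## Task

Fit the blue hanger to the back of the panel: stand it on the panel in front of the wide mouth of the dovetail way, slide it narrow end first along the way until it wedges tight and stays tight by itself when you let go. Feel for the bind and push home firmly but gently, since forcing it would split the dark strip, and leave the jar, the brush and the offcut where they are.

Things in the scene. Friction and masses are not known exactly. Their poses are not given: they have to be found in the camera images.
- panel: Pale plywood art panel lying face down on the table, fixed, 320 x 250 x 18 mm, yellow edges. Origin: centre of its underside, z up; its upper face (on which the hanger slides) is 18 mm above. The dovetail way runs along the panel's x axis at y = 0; the hanger goes in towards +x. The mid-brown rail on the way's +y side is part of the panel.
- mouth (a point): Middle of the way's wide open mouth, on the panel's upper face at panel x = -30 mm; axes as the panel's. The two rails run 125 mm from here towards +x and are 18 mm high. Their inner faces are waxed, overhang by 20 degrees and each closes in 5.24 mm per 100 mm: at the foot the way is nominally 50 mm wide here, 37 mm at its far end. The 130 mm of panel before the mouth is bare, to set the hanger down.
- strip: Dark brown rail on the way's -y side, fixed, the mirror of the mid-brown one. Origin on the way's centre line (not in the wood), on the panel's upper face, 60 mm past the mouth; axes as the panel's. It was set by hand up to 1.5 mm in or out, so where the hanger binds (its origin about 45 to 75 mm past the mouth) must be felt. It binds abruptly; a push of 8 to 15 N wedges it tight; 50 N on the strip splits it.
- hanger: Loose blue hanger, about 160 g. Origin: centre of the foot's underside, x towards the narrow end, z up. Dovetailed foot 100 mm long, 16 mm high, tapering as the way does: bottom 49 mm wide at the rear, 39 mm at the front. On it an upright lug: 50 mm long (x -25 to +25 mm), 16 mm thick (y), from 16 to 67 mm above the origin, to grasp across its thickness or push on its rear face.
- jar: Closed jar of yellow paint, 64 mm across, 75 mm high, upright, origin under its centre. Bystander.
- brush: Paint brush lying on the table, origin on its underside, along its x axis. Bystander.
- offcut: Wooden offcut 90 x 35 x 22 mm, origin under its centre. Bystander.
Not all that is in view belongs to the job. Of the things that look like the hanger, take the one that is farthest to the robot's right at the start.

How it is judged:
By the outcome, as a careful person would: the job done as asked, in the order asked, and still so for the second after the job is handed in, with the robot touching nothing.
It also fails if it takes over 64 s, if anything falls off the work surface, if the arm or the gripper's body presses on something with over 40 N, if the wrist force passes 120 N, or if a joint passes its speed limit or range.

## Robot

A 7-joint arm with a two-finger parallel gripper is mounted at the origin on the work surface. World frame = base frame: x ahead of the robot, y to its left, z up, the work surface at z = 0. Lengths are in m, angles in rad, forces in N, time in s.
With the tool pointing down it reaches from about 0.425 to 0.925 m from the base axis. Payload 6.8 kg.
Tool frame: the origin (TCP) lies at the very end of the fingers, on their centre line; the grasp point (between the pads) lies 19 mm behind it; z points along the fingers, x is the direction in which the jaws open and shut, and the axes are right-handed (so a half turn about z gives the same grasp; the last joint's range is limited). The gripper opens to 85 mm and grips with 20 to 120 N. Pads are 22 mm wide; open, the fingers measure 114 mm over their backs; the gripper's body (76 mm by 85 mm) begins 54 mm behind the grasp point. The pads swing forward as they close: fully open they stand 13 mm farther back than shut.
Start: joints at [1.049, 0.477, 0.022, 1.555, -0.011, 1.109, -0.083], TCP at [0.271, -0.618, 0.231] pointing down, gripper open.
Joint ranges: [-2.96, 2.96], [-0.34, 2.1], [-1.41, 1.46], [0.24, 2.44], [-1.37, 4.51], [0.17, 1.92], [-2.96, 2.96]. Speed limits (rad/s): [2.39, 2.39, 3.14, 3.14, 3.14, 3.14, 3.14].

## Interface

Orientations are given as a rotation vector (axis times angle).
In Python, from bench import get_obs, imaging, hand_in gives the robot as it stands.
- The arm moves only by the tool send_rows, never from a script. Its argument "motion" is a list of rows, each an object with "dp": the shift along the world's x, y, z in m, a list of three; "rot": the turn, a rotation vector about the world's x, y, z in rad, a list of three; "grip": the finger opening in m, from 0 to 0.0854. In form: [{"dp": [dx, dy, dz], "rot": [ax, ay, az], "grip": grip}, ...]. A call has 1 to 20 rows; each row shifts and turns the pose as measured when the row begins; what a row does not reach is not made up. A row lasts 1/8 s, in which the tool goes at most 62.5 mm and 10.7 degrees, less where a joint would pass 70% of its speed; a pose out of reach is approached as far as the arm can. A call is refused whole if a number of a shift passes 0.0625 or a number of a turn 0.188, either way. A call with a gripper value outside its range is refused whole. The fingers move at their own pace and stop on an object; "grip_force" is the grip in N (left out, the last holds). Time passes only in rows, so rows that do not move let the fingers close. It gives the time, the measured TCP pose, the force and the opening at its end, in the units of the state.
- get_obs(): the state, without advancing time (a new reading comes with each control period).
- imaging.grab_frame(name): name is "scene" or "top"; returns a dict with "img" (400x640x3 uint8, red, green, blue), "fx", "fy", "cx", "cy" (pixels), "D" ([k1, k2, p1, p2, k3] as OpenCV has them; the pictures are not rectified), "R" (3x3) and "t" (3): a world point X has camera coordinates R X + t. Camera axes: x right, y down, z forward; pixel columns grow to the right and rows downward; lengths in m; the calibration is good to about 2 mm. A picture is of the moment at which its call begins. There is no depth.
- hand_in(): hands the job in, once; it reports no verdict.
The state is a dict: "clock": time; "joints": joint angles; "qvel": joint speeds; "tau": joint torques, N m; "tcp_pos": TCP position; "orientation": TCP orientation; "contact_force": force on the tool from outside, world axes, zero at the start; "moment": the same for the moment, N m; "grip_width": finger opening in m.
Only numpy, scipy, OpenCV 4.12 (cv2) and the standard library are available. Lean on these libraries where they do the work, as an engineer would, in place of code of your own. Each camera call takes 0.05 s, during which the arm holds its last target. There are 200 camera calls.

## Working session

There is one attempt and no reset: what is moved stays moved. The work goes in short steps, Python scripts to look and compute and a tool call to move; the robot and the scene stay as the last step left them, time stands still between calls to the robot, and variables do not carry over. Pictures are saved under pics/ and viewed, about 8 in all and at most 12, crops included, and the job is handed in when it is done.

Besides the shell and the picture viewer there is one more tool, called after "Emit:" by a JSON object that holds its "name" and its "arguments". send_rows: Moves the arm, as the interface text tells. Its arguments: {"type":"object","properties":{"motion":{"type":"array","items":{"type":"object","properties":{"dp":{"type":"array","items":{"type":"number"}},"rot":{"type":"array","items":{"type":"number"}},"grip":{"type":"number"}}}},"grip_force":{"type":"number"}},"required":["motion"]}

```bash
mkdir -p pics
python3 - <<'E'
from bench import get_obs, imaging
import cv2,pickle
for n in("scene","top"):
    f=imaging.grab_frame(n); pickle.dump(f,open(n+".pkl","wb"))
    cv2.imwrite(f"pics/{n}0.png",f["img"][:,:,::-1])
    print(n,f["fx"],f["fy"],f["cx"],f["cy"],f["D"],f["R"],f["t"])
print(get_obs())
E
```

```text
scene 508.58390584925934 508.58390584925934 318.98542409184176 203.8186064197215 [-0.16367837  0.          0.          0.          0.        ] [[-0.54327197  0.83944024  0.01398739]
 [ 0.51544429  0.34664537 -0.78367989]
 [-0.6627011  -0.4185416  -0.62100739]] [ 0.21174751 -0.30185603  1.49481887]
top 361.0073066984278 361.0073066984278 314.39459072218597 198.0593872328976 [-0.04267045  0.          0.          0.          0.        ] [[-0.0156515  -0.99969127 -0.01929759]
 [-0.99183586  0.01796557 -0.1262492 ]
 [ 0.12655691  0.01716405 -0.99181084]] [0.14323695 0.58985978 0.75077531]
{'clock': 0.1, 'joints': array([ 1.04892906,  0.47771838,  0.02233717,  1.55633669, -0.01153043,
        1.1093238 , -0.08310934]), 'qvel': array([-0.00053163, -0.00339091,  0.00107786, -0.00184602,  0.00205405,
        0.00205632, -0.00082191]), 'tau': array([ 3.06553527e-03, -5.97766113e+01,  1.61307726e+00, -2.81957495e+01,
        1.28080003e-02,  5.00215130e-03,  1.55655994e-05]), 'tcp_pos': array([ 0.27117739, -0.61754778,  0.23042891]), 'orientation': array([-2.62968623e+00,  1.71730577e+00,  2.25576836e-03]), 'contact_force': array([-0.11682734, -0.2320941 ,  0.57627812]), 'moment': array([-0.02098477,  0.04486389,  0.01149494]), 'grip_width': 0.08550330076658891}
```

View pics/scene0.png

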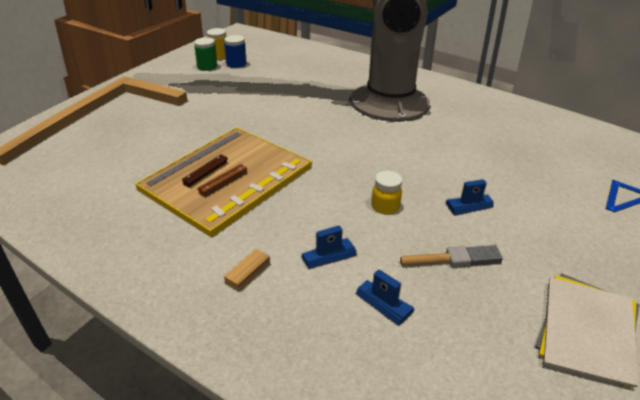

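View pics/top0.png

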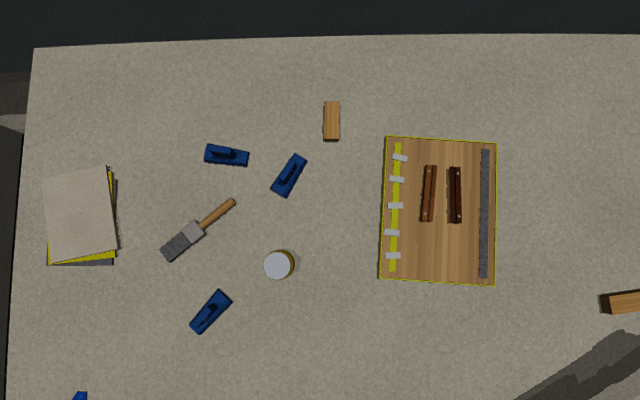

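The scene has three blue hanger lookalikes in the top view, at (289,176), (227,155) and (211,312). Image right is the robot's right (-y), so the target is (289,176), which is (329,247) in the scene view. I'll confirm it in an enlarged crop.

```bash
cat > h.py <<'E'
import numpy as np,cv2
def ray(f,uv,z):
    K=np.array([[f["fx"],0,f["cx"]],[0,f["fy"],f["cy"]],[0,0,1]])
    p=cv2.undistortPoints(np.array(uv,float).reshape(-1,1,2),K,np.array(f["D"],float))[:,0]
    R=np.array(f["R"]);t=np.array(f["t"]);C=-R.T@t
    d=np.c_[p,np.ones(len(p))]@R
    return C+d*((z-C[2])/d[:,2])[:,None]
def proj(f,X):
    K=np.array([[f["fx"],0,f["cx"]],[0,f["fy"],f["cy"]],[0,0,1]])
    return cv2.projectPoints(np.array(X,float).reshape(-1,1,3),cv2.Rodrigues(np.array(f["R"]))[0],np.array(f["t"],float),K,np.array(f["D"],float))[0][:,0]
def crop(f,u0,v0,w,h,s):
    im=cv2.resize(f["img"][v0:v0+h,u0:u0+w,::-1],None,fx=s,fy=s,interpolation=cv2.INTER_CUBIC)
    for k in range(0,w,10): cv2.putText(im,str(u0+k),(k*s,8),0,.3,(255,255,255)); cv2.line(im,(k*s,10),(k*s,14),(255,255,255))
    for k in range(10,h,10): cv2.putText(im,str(v0+k),(0,k*s+3),0,.3,(255,255,255)); cv2.line(im,(20,k*s),(24,k*s),(255,255,255))
    return im
E
python3 - <<'E'
import pickle,cv2,numpy as np
from h import *
f=pickle.load(open("top.pkl","rb")); g=pickle.load(open("scene.pkl","rb"))
a=crop(f,260,145,60,60,6); b=crop(g,290,215,75,60,5)
c=cv2.copyMakeBorder(b,0,360-300,0,0,cv2.BORDER_CONSTANT)
cv2.imwrite("pics/hang.png",np.hstack([a,c]))
cv2.imwrite("pics/panel.png",crop(f,372,128,132,160,4)[:600])
E
```

```text
(no output)
```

View pics/hang.png

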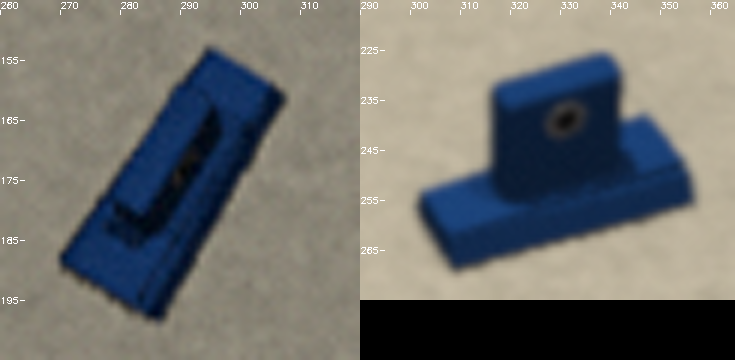

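Run:
```python
import pickle,cv2
f=pickle.load(open("top.pkl","rb"))
from h import *
cv2.imwrite("pics/panel.png",cv2.resize(crop(f,372,130,130,160,6),None,fx=.62,fy=.62,interpolation=cv2.INTER_AREA))
```

```text
(no output)
```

View pics/panel.png

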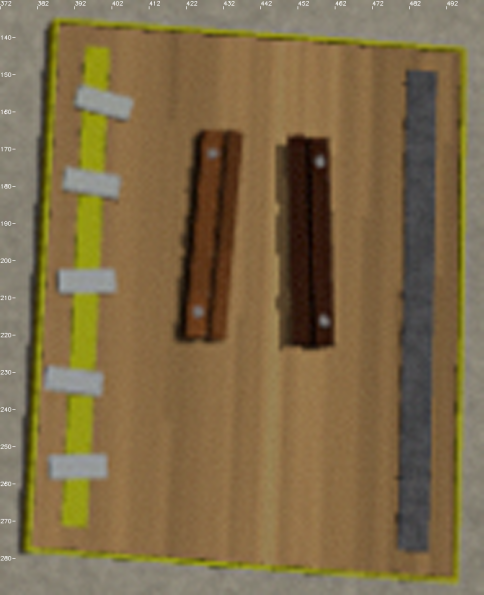

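Top crop: the target's narrow end is at about (300,157) and its wide end at (277,193), so it points +x/-y. The panel crop shows the mouth near row 222, with the dark strip on the right. Next I'll fit poses to the silhouettes in both cameras.

```bash
cat >> h.py <<'E'
from scipy.optimize import minimize
def T(p,P):
    c,s=np.cos(p[2]),np.sin(p[2]);P=np.asarray(P,float)
    return np.c_[p[0]+c*P[:,0]-s*P[:,1],p[1]+s*P[:,0]+c*P[:,1],P[:,2]+p[3]]
def box(x0,x1,y,z0,z1): return [(x,s*y,z) for x in(x0,x1) for s in(-1,1) for z in(z0,z1)]
k=np.tan(np.radians(20))*.016
FOOT=[(-.05,s*(.0245-d),z) for s in(-1,1) for d,z in((0,0),(k,.016))]+[(.05,s*(.0195-d),z) for s in(-1,1) for d,z in((0,0),(k,.016))]
HANG=[FOOT,box(-.025,.025,.008,.016,.067)]
PANEL=[box(-.16,.16,.125,0,.018)]
def sil(f,parts,p,sh,ss=8):
    m=np.zeros(sh,np.uint8)
    for P in parts:
        h=cv2.convexHull(proj(f,T(p,P)).astype(np.float32))[:,0]
        a=np.zeros(sh,np.uint8);cv2.fillConvexPoly(a,np.round(h*16).astype(np.int32),255,cv2.LINE_AA,4);m=np.maximum(m,a)
    return m
def blob(m,uv):
    n,l=cv2.connectedComponents(m.astype(np.uint8)); return (l==l[uv[1],uv[0]]).astype(np.uint8)*255
def fit(fs,masks,parts,p0,z):
    B=lambda a:cv2.GaussianBlur(a.astype(np.float32)/255,(0,0),1.0)
    M=[B(m) for m in masks]
    c=lambda q:sum(((B(sil(f,parts,(q[0],q[1],q[2],z),m.shape))-m)**2).sum() for f,m in zip(fs,M))
    best=None
    q=np.array(p0,float)
    for st in(.01,.003):
        sx=np.vstack([q,q+[st,0,0],q+[0,st,0],q+[0,0,st*8]])
        r=minimize(c,q,method="Nelder-Mead",options=dict(initial_simplex=sx,xatol=1e-5,fatol=1e-3));q=r.x
    return q,r.fun
def blue(im): 
    h=cv2.cvtColor(im,cv2.COLOR_RGB2HSV); return (h[...,0]>95)&(h[...,0]<130)&(h[...,1]>110)
E
python3 - <<'E'
import pickle
from h import *
f=pickle.load(open("top.pkl","rb")); g=pickle.load(open("scene.pkl","rb"))
mh=[cv2.morphologyEx(blob(blue(f["img"]),(281,180-8)),cv2.MORPH_CLOSE,np.ones((7,7))),cv2.morphologyEx(blob(blue(g["img"]),(329,258)),cv2.MORPH_CLOSE,np.ones((7,7)))]
def pm(im,uv):
    h=cv2.cvtColor(im,cv2.COLOR_RGB2HSV); m=blob(h[...,1]>75,uv)
    c,_=cv2.findContours(m,0,2);o=np.zeros_like(m);cv2.fillPoly(o,[cv2.convexHull(max(c,key=cv2.contourArea))],255);return o
mp=[pm(f["img"],(440,250)),pm(g["img"],(270,165))]
print([m.sum()/255 for m in mh+mp])
h0=ray(f,[(288,176)],.02)[0];p0=ray(f,[(439,210)],.018)[0];print(h0,p0)
for nm,fs,ix in(("top",[f],[0]),("scene",[g],[1]),("both",[f,g],[0,1])):
    print(nm,"hanger",fit(fs,[mh[i] for i in ix],HANG,(h0[0],h0[1],-.54),0),"panel",fit(fs,[mp[i] for i in ix],PANEL,(p0[0],p0[1],-.03),0))
E
```

```text
[np.float64(733.0), np.float64(1232.0), np.float64(17019.0), np.float64(10426.0)]
[0.64594709 0.19248374 0.02      ] [ 0.56293918 -0.14412025  0.018     ]
top hanger (array([ 0.65162832,  0.19280476, -0.56002053]), np.float64(64.11016845703125)) panel (array([ 0.56607722, -0.1455777 , -0.09319382]), np.float64(217.68902587890625))
scene hanger (array([ 0.65063089,  0.19005402, -0.47774261]), np.float64(184.24905395507812)) panel (array([ 0.56689595, -0.14588565, -0.09350489]), np.float64(149.73532104492188))
both hanger (array([ 0.65194452,  0.19179072, -0.54253873]), np.float64(265.43524169921875)) panel (array([ 0.56620573, -0.14586766, -0.09194769]), np.float64(372.5504150390625))
```

Run:
```python
import pickle
from h import *
f=pickle.load(open("top.pkl","rb")); g=pickle.load(open("scene.pkl","rb"))
c=ray(f,[(386.5,135.9),(496.7,142.9),(494.6,285.9),(379.5,277.8)],.018);print(c.round(4),c.mean(0))
e=lambda a,b:np.arctan2(*(c[a]-c[b])[[1,0]]);print(e(0,3),e(1,2),e(0,1)-np.pi/2,e(3,2)-np.pi/2,[np.linalg.norm(c[a]-c[b]) for a,b in((0,3),(1,2),(0,1),(3,2))])
rows=[]
for fr,(u,v,w,h,s),(u2,v2) in((f,(372,128,132,165,3),(255,143)),(g,(130,120,190,120,3),(290,213))):
    im=[]
    for a,b,ww,hh,p,parts in((u,v,w,h,(.5662,-.1459,-.092,0),PANEL),(u2,v2,75,65,(.6518,.192,-.555,0),HANG)):
        s=2.2 if parts is PANEL else 4
        I=cv2.resize(fr["img"][b:b+hh,a:a+ww,::-1],None,fx=s,fy=s,interpolation=cv2.INTER_CUBIC)
        for P in parts:
            q=(proj(fr,T(p,P))-(a,b)+.5)*s; H=cv2.convexHull(q.astype(np.float32))
            cv2.polylines(I,[np.round(H).astype(np.int32)],True,(0,0,255),1)
        im.append(cv2.copyMakeBorder(I,0,max(0,370-I.shape[0]),0,max(0,420-I.shape[1]),cv2.BORDER_CONSTANT)[:370,:420])
    rows.append(np.hstack(im))
I=cv2.resize(np.vstack(rows),None,fx=.8,fy=.8);cv2.imwrite("pics/ov.png",I[:600])
```

```text
[[ 0.7355 -0.034   0.018 ]
 [ 0.7149 -0.2868  0.018 ]
 [ 0.3942 -0.2572  0.018 ]
 [ 0.4168 -0.0058  0.018 ]] [ 0.5653367  -0.14595935  0.018     ]
-0.08819821122396598 -0.091924702683667 -0.08155157596870244 -0.0895245674586147 [np.float64(0.3200172215444009), np.float64(0.3220402137230263), np.float64(0.2536522857427285), np.float64(0.25244682759466874)]
```

View pics/ov.png

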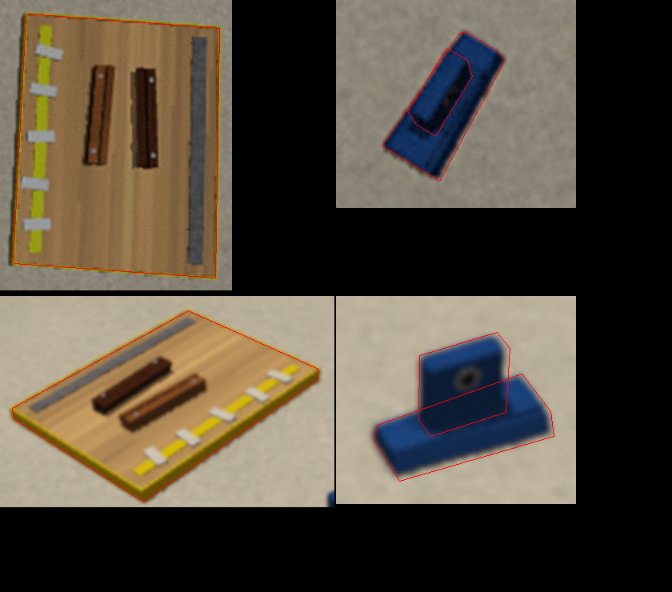

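Emit:
{"name": "send_rows", "arguments": {"motion": [{"dp":[0.02,0.041,0],"rot":[0,0,0.115],"grip":0.0854},{"dp":[0.02,0.041,0],"rot":[0,0,0.115],"grip":0.0854},{"dp":[0.02,0.041,0],"rot":[0,0,0.115],"grip":0.0854},{"dp":[0.02,0.041,0],"rot":[0,0,0.115],"grip":0.0854},{"dp":[0.02,0.041,0],"rot":[0,0,0.115],"grip":0.0854},{"dp":[0.02,0.041,0],"rot":[0,0,0.115],"grip":0.0854},{"dp":[0.02,0.041,0],"rot":[0,0,0.115],"grip":0.0854},{"dp":[0.02,0.041,0],"rot":[0,0,0.115],"grip":0.0854},{"dp":[0.02,0.041,0],"rot":[0,0,0.115],"grip":0.0854},{"dp":[0.02,0.041,0],"rot":[0,0,0.115],"grip":0.0854},{"dp":[0.02,0.041,0],"rot":[0,0,0.115],"grip":0.0854},{"dp":[0.02,0.041,0],"rot":[0,0,0.115],"grip":0.0854},{"dp":[0.02,0.041,0],"rot":[0,0,0.115],"grip":0.0854},{"dp":[0.02,0.041,0],"rot":[0,0,0.115],"grip":0.0854},{"dp":[0.02,0.041,0],"rot":[0,0,0.115],"grip":0.0854},{"dp":[0.02,0.041,0],"rot":[0,0,0.115],"grip":0.0854},{"dp":[0.02,0.041,0],"rot":[0,0,0.115],"grip":0.0854},{"dp":[0.02,0.041,0],"rot":[0,0,0.115],"grip":0.0854}]}}

```text
clock: 2.35
tcp_pos: [0.6325, 0.1413, 0.2242]
orientation: [2.772, 1.464, -0.015]
contact_force: [0.8, -0.3, 0.4]
grip_width: 0.0855
```

```bash
cat > st.py <<'E'
import sys,numpy as np
from bench import get_obs
from scipy.spatial.transform import Rotation as Ro
# args: target x y z, tool-x yaw
o=get_obs();R=Ro.from_rotvec(o["orientation"]).as_matrix()
print(o["clock"],o["tcp_pos"].round(4),"tilt",R[:2,2].round(4),"xyaw",round(np.arctan2(R[1,0],R[0,0]),4),"F",o["contact_force"].round(1),"M",o["moment"].round(2),"w",round(o["grip_width"],4),"j7",o["joints"][6].round(2))
if len(sys.argv)>4:
    t=np.array(list(map(float,sys.argv[1:5])));c,s=np.cos(t[3]),np.sin(t[3])
    Rd=np.array([[c,s,0],[s,-c,0],[0,0,-1]])
    print("need dp",(t[:3]-o["tcp_pos"]).round(4),"rot",Ro.from_matrix(Rd@R.T).as_rotvec().round(4))
E
python3 st.py .6515 .1915 .15 1.036
```

```text
2.35 [0.6325 0.1413 0.2242] tilt [-0.0054 -0.0101] xyaw 0.9716 F [ 0.8 -0.3  0.4] M [ 0.02 -0.   -0.02] w 0.0855 j7 0.38
need dp [ 0.019   0.0502 -0.0742] rot [ 0.0103 -0.0051  0.0644]
```

Emit:
{"name": "send_rows", "arguments": {"motion": [{"dp":[0.01,0.025,-0.02],"rot":[0.005,-0.003,0.03],"grip":0.0854},{"dp":[0.009,0.025,-0.02],"rot":[0.005,-0.002,0.03],"grip":0.0854},{"dp":[0,0,-0.03],"rot":[0,0,0],"grip":0.0854},{"dp":[0,0,-0.03],"rot":[0,0,0],"grip":0.0854},{"dp":[0,0,0],"rot":[0,0,0],"grip":0.0854}]}}

```text
clock: 2.98
tcp_pos: [0.651, 0.1981, 0.119]
orientation: [-2.722, -1.56, 0.003]
contact_force: [0.1, -1.4, 0.1]
grip_width: 0.0857
```

```bash
python3 st.py .6515 .1915 .028 1.036
```

```text
2.975 [0.651  0.1981 0.119 ] tilt [-0.0034  0.0025] xyaw 1.0409 F [ 0.1 -1.4  0.1] M [-0.03  0.02 -0.01] w 0.0857 j7 0.32
need dp [ 0.0005 -0.0066 -0.091 ] rot [-0.0025 -0.0034 -0.0049]
```

Emit:
{"name": "send_rows", "arguments": {"motion": [{"dp":[0,-0.006,-0.025],"rot":[0,0,0],"grip":0.0854},{"dp":[0,0,-0.025],"rot":[0,0,0],"grip":0.0854},{"dp":[0,0,-0.022],"rot":[0,0,0],"grip":0.0854},{"dp":[0,0,-0.01],"rot":[0,0,0],"grip":0.0854},{"dp":[0,0,0],"rot":[0,0,0],"grip":0.0854}]}}

```text
clock: 3.6
tcp_pos: [0.6543, 0.1924, 0.0398]
orientation: [-2.725, -1.559, -0.007]
contact_force: [-0.2, -0.4, -0.0]
grip_width: 0.0854
```

```bash
python3 st.py .6515 .1915 .028 1.036
```

```text
3.6 [0.6543 0.1924 0.0398] tilt [0.0029 0.0043] xyaw 1.0392 F [-0.2 -0.4 -0. ] M [-0.05  0.    0.03] w 0.0854 j7 0.27
need dp [-0.0028 -0.0009 -0.0118] rot [-0.0043  0.003  -0.0032]
```

Emit:
{"name": "send_rows", "arguments": {"motion": [{"dp":[-0.003,-0.001,-0.011],"rot":[-0.004,0.003,-0.003],"grip":0.0854},{"dp":[0,0,0],"rot":[0,0,0],"grip":0.0854},{"dp":[0,0,0],"rot":[0,0,0],"grip":0.01},{"dp":[0,0,0],"rot":[0,0,0],"grip":0.01},{"dp":[0,0,0],"rot":[0,0,0],"grip":0.01},{"dp":[0,0,0],"rot":[0,0,0],"grip":0.01},{"dp":[0,0,0],"rot":[0,0,0],"grip":0.01}], "grip_force": 40}}

```text
clock: 4.47
tcp_pos: [0.6527, 0.1922, 0.0309]
orientation: [2.729, 1.555, 0.006]
contact_force: [-0.2, 0.0, -2.1]
grip_width: 0.0154
```

```bash
python3 st.py .6515 .1915 .028 1.036
```

```text
4.475 [0.6527 0.1922 0.0309] tilt [0.0037 0.0013] xyaw 1.0358 F [-0.2  0.  -2.1] M [0.06 0.04 0.11] w 0.0154 j7 0.26
need dp [-0.0012 -0.0007 -0.0029] rot [-0.0013  0.0037  0.0002]
```

Emit:
{"name": "send_rows", "arguments": {"motion": [{"dp":[0,0,0.02],"rot":[0,0,0],"grip":0.01},{"dp":[0,0,0.03],"rot":[0,0,0],"grip":0.01},{"dp":[0,0,0.03],"rot":[0,0,0],"grip":0.01},{"dp":[0,0,0.02],"rot":[0,0,0],"grip":0.01},{"dp":[-0.015,-0.029,0],"rot":[0,0,0.04],"grip":0.01},{"dp":[-0.015,-0.029,0],"rot":[0,0,0.04],"grip":0.01},{"dp":[-0.015,-0.029,0],"rot":[0,0,0.04],"grip":0.01},{"dp":[-0.015,-0.029,0],"rot":[0,0,0.04],"grip":0.01},{"dp":[-0.015,-0.029,0],"rot":[0,0,0.04],"grip":0.01},{"dp":[-0.015,-0.029,0],"rot":[0,0,0.04],"grip":0.01},{"dp":[-0.015,-0.029,0],"rot":[0,0,0.04],"grip":0.01},{"dp":[-0.015,-0.029,0],"rot":[0,0,0.04],"grip":0.01},{"dp":[-0.015,-0.029,0],"rot":[0,0,0.04],"grip":0.01},{"dp":[-0.015,-0.029,0],"rot":[0,0,0.04],"grip":0.01},{"dp":[-0.015,-0.029,0],"rot":[0,0,0.04],"grip":0.01},{"dp":[0,0,0],"rot":[0,0,0],"grip":0.01}]}}

```text
clock: 6.48
tcp_pos: [0.4797, -0.136, 0.1446]
orientation: [2.305, 2.13, 0.006]
contact_force: [0.6, 0.5, -2.6]
grip_width: 0.0154
```

```bash
python3 st.py .4764 -.1377 .075 1.480
```

```text
6.475 [ 0.4797 -0.136   0.1446] tilt [ 0.005  -0.0001] xyaw 1.4921 F [ 0.6  0.5 -2.6] M [ 0.02 -0.04 -0.01] w 0.0154 j7 1.3
need dp [-0.0033 -0.0017 -0.0696] rot [ 0.0002  0.005  -0.0121]
```

Emit:
{"name": "send_rows", "arguments": {"motion": [{"dp":[-0.003,-0.002,-0.03],"rot":[0,0.005,-0.012],"grip":0.01},{"dp":[0,0,-0.03],"rot":[0,0,0],"grip":0.01},{"dp":[0,0,-0.02],"rot":[0,0,0],"grip":0.01},{"dp":[0,0,0],"rot":[0,0,0],"grip":0.01}]}}

```text
clock: 6.98
tcp_pos: [0.4792, -0.1363, 0.0655]
orientation: [2.317, 2.115, 0.004]
contact_force: [-0.4, 0.2, -2.5]
grip_width: 0.0158
```

```bash
python3 st.py .4764 -.1377 .049 1.480
python3 - <<'E'
from bench import imaging
from h import *
import pickle
f=imaging.grab_frame("top");g=imaging.grab_frame("scene");pickle.dump((f,g),open("b.pkl","wb"))
a=cv2.resize(f["img"][140:300,380:500,::-1],None,fx=3,fy=3,interpolation=2);b=cv2.resize(g["img"][110:240,130:320,::-1],None,fx=2.3,fy=2.3,interpolation=2)
cv2.imwrite("pics/b.png",np.hstack([a,cv2.copyMakeBorder(b,0,480-b.shape[0],0,0,0)]))
E
```

```text
6.975 [ 0.4792 -0.1363  0.0655] tilt [ 0.0049 -0.0012] xyaw 1.4796 F [-0.4  0.2 -2.5] M [-0.02  0.05  0.02] w 0.0158 j7 1.17
need dp [-0.0028 -0.0014 -0.0165] rot [0.0012 0.0049 0.0004]
```

View pics/b.png

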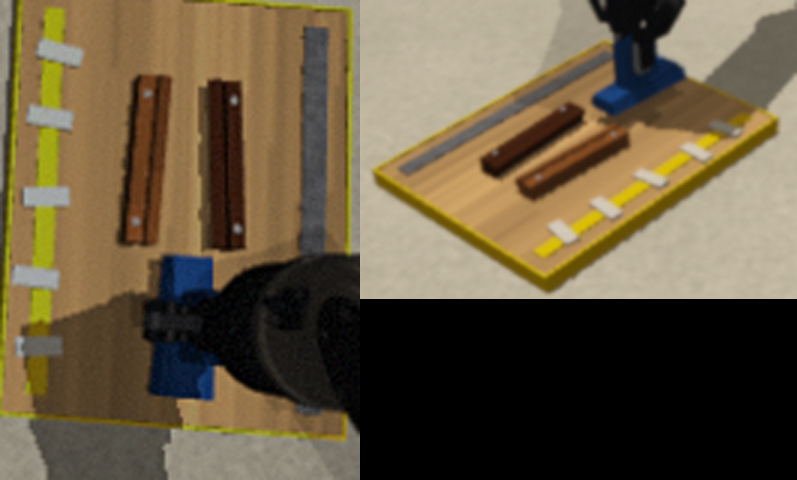

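Run:
```python
from h import *
import pickle
f,g=pickle.load(open("b.pkl","rb"))
pp=np.array([.566,-.1459]);c,s=np.cos(-.091),np.sin(-.091)
inv=lambda X:(X[:,:2]-pp)@np.array([[c,-s],[s,c]])
uv=lambda L:np.array(L)/3+[380-.33,140-.33]
print("foot top corners FL FR RL RR (panel)",inv(ray(f,uv([(164,257),(212,257),(150,395),(212,397)]),.0505)).round(4)*1000)
print("rails: brown outL-top,innerR-top,outL-bot,innerR-bot ",inv(ray(f,uv([(139,75),(170,77),(122,243),(157,243)]),.036)).round(4)*1000)
print("dark innerL-top,outR-top,innerL-bot,outR-bot ",inv(ray(f,uv([(209,81),(241,81),(209,248),(244,247)]),.036)).round(4)*1000)
```

```text
foot top corners FL FR RL RR (panel) [[ -40.6   20.7]
 [ -38.1  -13.5]
 [-137.8   26.9]
 [-136.1  -16.6]]
rails: brown outL-top,innerR-top,outL-bot,innerR-bot  [[ 93.5  39.2]
 [ 93.7  16.2]
 [-31.6  47. ]
 [-29.7  21.7]]
dark innerL-top,outR-top,innerL-bot,outR-bot  [[ 92.8 -12.7]
 [ 94.6 -36.5]
 [-30.6 -16.2]
 [-28.1 -41.6]]
```

Run:
```python
from h import *
import pickle
f,g=pickle.load(open("b.pkl","rb"))
print(-np.array(f["R"]).T@np.array(f["t"]))
m=cv2.cvtColor(f["img"],cv2.COLOR_RGB2HSV); b=blue(f["img"])
pp=np.array([.566,-.1459]);c,s=np.cos(-.091),np.sin(-.091)
inv=lambda X:((X[:,:2]-pp)@np.array([[c,-s],[s,c]])*1000).round(1)
for v in list(range(226,240,3))+list(range(259,273,3)):
    u=np.where(b[v,420:465])[0]+420
    if len(u): print(v,u.min(),u.max(),"left@bottom",inv(ray(f,[(u.min()-.5,v)],.0345))[0],"right@bottom,top",inv(ray(f,[(u.max()+.5,v)],.0345))[0],inv(ray(f,[(u.max()+.5,v)],.0505))[0])
# model with assumed origin
```

```text
[0.49227015 0.11970921 0.82186054]
226 435 449 left@bottom [-40.8  15.4] right@bottom,top [-38.4 -17.3] [-39.6 -11.7]
229 434 450 left@bottom [-47.5  17.3] right@bottom,top [-44.8 -19.7] [-45.9 -14. ]
232 434 450 left@bottom [-54.   17.1] right@bottom,top [-51.3 -19.9] [-52.2 -14.2]
235 433 450 left@bottom [-60.6  19. ] right@bottom,top [-57.8 -20.1] [-58.6 -14.4]
238 433 455 left@bottom [-67.1  18.8] right@bottom,top [-63.5 -31.1] [-64.2 -25.3]
259 431 462 left@bottom [-112.4   21.4] right@bottom,top [-107.5  -47.7] [-107.3  -41.5]
262 431 457 left@bottom [-118.7   21.1] right@bottom,top [-114.6  -37.1] [-114.3  -31.1]
265 431 463 left@bottom [-125.1   20.9] right@bottom,top [-120.1  -50.2] [-119.6  -44. ]
268 430 463 left@bottom [-131.6   22.8] right@bottom,top [-126.4  -50.4] [-125.9  -44.1]
271 433 450 left@bottom [-137.5   16.1] right@bottom,top [-134.8  -22.6] [-134.   -16.9]
```

Emit:
{"name": "send_rows", "arguments": {"motion": [{"dp":[0,0,-0.012],"rot":[0,0.003,0],"grip":0.01},{"dp":[0,0,-0.003],"rot":[0,0,0],"grip":0.01},{"dp":[0,0,-0.001],"rot":[0,0,0],"grip":0.01},{"dp":[0,0,0],"rot":[0,0,0],"grip":0.01}]}}

```text
clock: 7.58
tcp_pos: [0.4822, -0.1367, 0.052]
orientation: [2.315, 2.112, 0.006]
contact_force: [-0.3, -0.1, -2.5]
grip_width: 0.0155
```

```bash
cat >> st.py <<'E'
d=o["tcp_pos"][:2]-[.566,-.1459];c,s=np.cos(-.091),np.sin(-.091);F=o["contact_force"]
print("panel s=%.1f y=%.1f mm  Fpanel x %.1f y %.1f z %.1f"%((c*d[0]+s*d[1])*1e3+30,(-s*d[0]+c*d[1])*1e3,c*F[0]+s*F[1],-s*F[0]+c*F[1],F[2]))
E
python3 st.py .4764 -.1377 .049 1.480
```

```text
7.575 [ 0.4822 -0.1367  0.052 ] tilt [ 0.0083 -0.0032] xyaw 1.4793 F [-0.3 -0.1 -2.5] M [0.02 0.01 0.01] w 0.0155 j7 1.14
need dp [-0.0058 -0.001  -0.003 ] rot [0.0032 0.0083 0.0007]
panel s=-54.2 y=1.5 mm  Fpanel x -0.3 y -0.2 z -2.5
```

Emit:
{"name": "send_rows", "arguments": {"motion": [{"dp":[-0.002,-0.001,-0.002],"rot":[0.003,0.008,0],"grip":0.01},{"dp":[0,0,-0.002],"rot":[0,0,0],"grip":0.01},{"dp":[0,0,0],"rot":[0,0,0],"grip":0.01}]}}

```text
clock: 7.95
tcp_pos: [0.481, -0.1382, 0.0489]
orientation: [2.32, 2.116, 0.001]
contact_force: [0.0, 0.4, -2.6]
grip_width: 0.0155
```

```bash
python3 st.py .4764 -.1377 .049 1.480
```

```text
7.95 [ 0.481  -0.1382  0.0489] tilt [ 0.0013 -0.001 ] xyaw 1.4788 F [ 0.   0.4 -2.6] M [0.03 0.01 0.01] w 0.0155 j7 1.15
need dp [-0.0046  0.0005  0.0001] rot [0.001  0.0013 0.0012]
panel s=-55.4 y=-0.1 mm  Fpanel x -0.0 y 0.4 z -2.6
```

Emit:
{"name": "send_rows", "arguments": {"motion": [{"dp":[0,0,-0.002],"rot":[0,0,0],"grip":0.01},{"dp":[0,0,-0.002],"rot":[0,0,0],"grip":0.01}]}}

```text
clock: 8.2
tcp_pos: [0.4838, -0.1385, 0.0487]
orientation: [2.317, 2.112, 0.002]
contact_force: [-5.0, 1.1, 23.3]
grip_width: 0.0156
```

```bash
python3 st.py .4764 -.1377 .049 1.480
```

```text
8.2 [ 0.4838 -0.1385  0.0487] tilt [ 0.0057 -0.0041] xyaw 1.4784 F [-5.   1.1 23.3] M [0.32 1.33 0.04] w 0.0156 j7 1.14
need dp [-0.0074  0.0008  0.0003] rot [0.0041 0.0057 0.0016]
panel s=-52.5 y=-0.1 mm  Fpanel x -5.1 y 0.6 z 23.3
```

Emit:
{"name": "send_rows", "arguments": {"motion": [{"dp":[0,0,0.0003],"rot":[0.004,0.006,0],"grip":0.01},{"dp":[0,0,0],"rot":[0,0,0],"grip":0.04},{"dp":[0,0,0],"rot":[0,0,0],"grip":0.04},{"dp":[0,0,0],"rot":[0,0,0],"grip":0.04}]}}

```text
clock: 8.7
tcp_pos: [0.4842, -0.1385, 0.0491]
orientation: [2.321, 2.116, 0.0]
contact_force: [0.1, 0.3, 0.3]
grip_width: 0.04
```

```bash
python3 st.py .4764 -.1377 .049 1.480
```

```text
8.7 [ 0.4842 -0.1385  0.0491] tilt [ 0.0004 -0.0002] xyaw 1.4784 F [0.1 0.3 0.3] M [-0.   -0.   -0.02] w 0.04 j7 1.15
need dp [-0.0078  0.0008 -0.0001] rot [0.0002 0.0004 0.0016]
panel s=-52.2 y=-0.1 mm  Fpanel x 0.1 y 0.3 z 0.3
```

Emit:
{"name": "send_rows", "arguments": {"motion": [{"dp":[0,0,0.0005],"rot":[0,0,0.0015],"grip":0.01},{"dp":[0,0,0],"rot":[0,0,0],"grip":0.01},{"dp":[0,0,0],"rot":[0,0,0],"grip":0.01},{"dp":[0,0,0],"rot":[0,0,0],"grip":0.01},{"dp":[0.006,-0.0005,0],"rot":[0,0,0],"grip":0.01},{"dp":[0.006,-0.0005,0],"rot":[0,0,0],"grip":0.01},{"dp":[0.006,-0.0005,0],"rot":[0,0,0],"grip":0.01},{"dp":[0.006,-0.0005,0],"rot":[0,0,0],"grip":0.01},{"dp":[0.006,-0.0005,0],"rot":[0,0,0],"grip":0.01}], "grip_force": 25}}

```text
clock: 9.82
tcp_pos: [0.516, -0.1412, 0.0496]
orientation: [2.32, 2.118, -0.0]
contact_force: [-0.7, -0.8, 1.8]
grip_width: 0.0161
```

```bash
python3 st.py .4764 -.1377 .049 1.480
```

```text
9.825 [ 0.516  -0.1412  0.0496] tilt [-0.0001 -0.0001] xyaw 1.4798 F [-0.7 -0.8  1.8] M [0.03 0.13 0.03] w 0.0161 j7 1.15
need dp [-0.0396  0.0035 -0.0006] rot [ 0.0001 -0.0001  0.0002]
panel s=-20.2 y=0.1 mm  Fpanel x -0.6 y -0.8 z 1.8
```

Emit:
{"name": "send_rows", "arguments": {"motion": [{"dp":[0.005,-0.0005,0],"rot":[0,0,0],"grip":0.01},{"dp":[0.005,-0.0005,0],"rot":[0,0,0],"grip":0.01},{"dp":[0.005,-0.0005,0],"rot":[0,0,0],"grip":0.01},{"dp":[0.005,-0.0005,0],"rot":[0,0,0],"grip":0.01}]}}

```text
clock: 10.32
tcp_pos: [0.5376, -0.1433, 0.0496]
orientation: [2.32, 2.118, -0.0]
contact_force: [-0.2, 0.3, 1.7]
grip_width: 0.0156
```

```bash
python3 st.py
python3 - <<'E'
from bench import imaging
from h import *
f=imaging.grab_frame("top");g=imaging.grab_frame("scene")
a=cv2.resize(f["img"][150:270,400:480,::-1],None,fx=4,fy=4,interpolation=2);b=cv2.resize(g["img"][130:210,180:290,::-1],None,fx=4,fy=4,interpolation=2)
cv2.imwrite("pics/c.png",np.hstack([a,cv2.copyMakeBorder(b,0,480-b.shape[0],0,0,0)]))
E
```

```text
10.325 [ 0.5376 -0.1433  0.0496] tilt [-0.     -0.0001] xyaw 1.4799 F [-0.2  0.3  1.7] M [0.05 0.18 0.01] w 0.0156 j7 1.16
panel s=1.5 y=0.0 mm  Fpanel x -0.2 y 0.2 z 1.7
```

View pics/c.png

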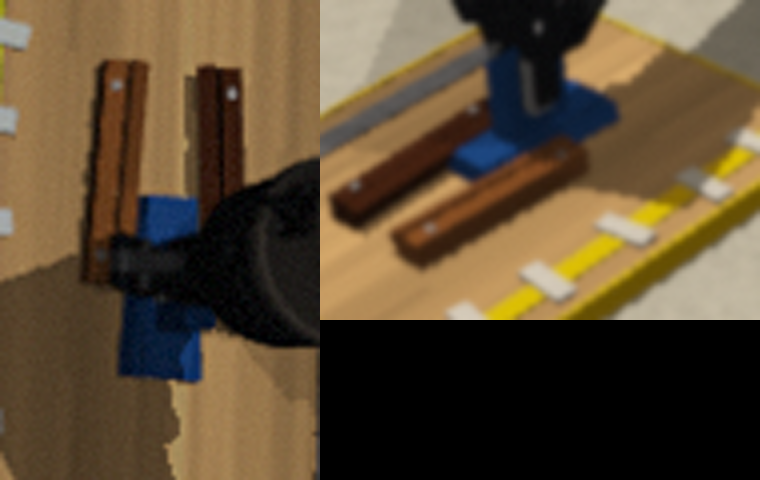

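The hanger's front (c.png, row 198) sits centrally between the rails, about 48 mm past the mouth, and the forces are near zero. I'll keep going.

Emit:
{"name": "send_rows", "arguments": {"motion": [{"dp":[0.005,-0.0005,0],"rot":[0,0,0],"grip":0.01},{"dp":[0.005,-0.0005,0],"rot":[0,0,0],"grip":0.01},{"dp":[0.005,-0.0005,0],"rot":[0,0,0],"grip":0.01},{"dp":[0.003,-0.0003,0],"rot":[0,0,0],"grip":0.01}]}}

```text
clock: 10.92
tcp_pos: [0.5568, -0.1452, 0.0496]
orientation: [2.32, 2.118, 0.0]
contact_force: [-0.5, 0.0, 2.2]
grip_width: 0.0156
```

```bash
python3 st.py
```

```text
10.925 [ 0.5568 -0.1452  0.0496] tilt [0.0002 0.    ] xyaw 1.4799 F [-0.5  0.   2.2] M [0.06 0.13 0.02] w 0.0156 j7 1.16
panel s=20.8 y=-0.1 mm  Fpanel x -0.5 y -0.0 z 2.2
```

Emit:
{"name": "send_rows", "arguments": {"motion": [{"dp":[0.004,-0.0004,0],"rot":[0,0,0],"grip":0.01},{"dp":[0.004,-0.0004,0],"rot":[0,0,0],"grip":0.01},{"dp":[0.003,-0.0003,0],"rot":[0,0,0],"grip":0.01},{"dp":[0.002,-0.0002,0],"rot":[0,0,0],"grip":0.01},{"dp":[0.001,-0.0001,0],"rot":[0,0,0],"grip":0.01}]}}

```text
clock: 11.55
tcp_pos: [0.5718, -0.1463, 0.0496]
orientation: [-2.32, -2.118, -0.001]
contact_force: [-0.4, 0.3, 2.8]
grip_width: 0.0156
```

```bash
python3 st.py
```

```text
11.55 [ 0.5718 -0.1463  0.0496] tilt [0.     0.0005] xyaw 1.48 F [-0.4  0.3  2.8] M [0.04 0.21 0.03] w 0.0156 j7 1.17
panel s=35.8 y=0.2 mm  Fpanel x -0.4 y 0.3 z 2.8
```

Emit:
{"name": "send_rows", "arguments": {"motion": [{"dp":[0.0012,-0.0001,0.0003],"rot":[0,0,0],"grip":0.01},{"dp":[0.0012,-0.0001,0],"rot":[0,0,0],"grip":0.01},{"dp":[0.0012,-0.0001,0],"rot":[0,0,0],"grip":0.01},{"dp":[0.0012,-0.0001,0],"rot":[0,0,0],"grip":0.01},{"dp":[0.0012,-0.0001,0],"rot":[0,0,0],"grip":0.01},{"dp":[0.0012,-0.0001,0],"rot":[0,0,0],"grip":0.01}]}}

```text
clock: 12.3
tcp_pos: [0.5791, -0.1466, 0.0496]
orientation: [-2.319, -2.118, -0.0]
contact_force: [-0.8, 0.8, 1.1]
grip_width: 0.0155
```

```bash
python3 st.py
```

```text
12.3 [ 0.5791 -0.1466  0.0496] tilt [-0.0005  0.001 ] xyaw 1.4801 F [-0.8  0.8  1.1] M [ 0.29  0.15 -0.03] w 0.0155 j7 1.17
panel s=43.1 y=0.5 mm  Fpanel x -0.9 y 0.7 z 1.1
```

Emit:
{"name": "send_rows", "arguments": {"motion": [{"dp":[0.0012,-0.0001,0],"rot":[0,0,0],"grip":0.01},{"dp":[0.0012,-0.0001,0],"rot":[0,0,0],"grip":0.01},{"dp":[0.0012,-0.0001,0],"rot":[0,0,0],"grip":0.01},{"dp":[0.0012,-0.0001,0],"rot":[0,0,0],"grip":0.01}]}}

```text
clock: 12.8
tcp_pos: [0.5842, -0.1468, 0.0496]
orientation: [-2.319, -2.118, -0.001]
contact_force: [-1.2, 0.6, 1.5]
grip_width: 0.0156
```

```bash
python3 st.py
```

```text
12.8 [ 0.5842 -0.1468  0.0496] tilt [-0.0006  0.0013] xyaw 1.4802 F [-1.2  0.6  1.5] M [ 0.22  0.16 -0.08] w 0.0156 j7 1.17
panel s=48.2 y=0.8 mm  Fpanel x -1.3 y 0.5 z 1.5
```

Emit:
{"name": "send_rows", "arguments": {"motion": [{"dp":[0.0012,0,0],"rot":[0,0,0],"grip":0.01},{"dp":[0.0012,0,0],"rot":[0,0,0],"grip":0.01},{"dp":[0.0012,0,0],"rot":[0,0,0],"grip":0.01},{"dp":[0.0012,0,0],"rot":[0,0,0],"grip":0.01}]}}

```text
clock: 13.3
tcp_pos: [0.5893, -0.1469, 0.0496]
orientation: [-2.319, -2.118, -0.001]
contact_force: [-0.5, -0.2, 1.2]
grip_width: 0.0157
```

```bash
python3 st.py
```

```text
13.3 [ 0.5893 -0.1469  0.0496] tilt [-0.0005  0.0011] xyaw 1.4802 F [-0.5 -0.2  1.2] M [ 0.11  0.11 -0.06] w 0.0157 j7 1.17
panel s=53.3 y=1.1 mm  Fpanel x -0.5 y -0.3 z 1.2
```

Emit:
{"name": "send_rows", "arguments": {"motion": [{"dp":[0.0012,0,0],"rot":[0,0,0],"grip":0.01},{"dp":[0.0012,0,0],"rot":[0,0,0],"grip":0.01},{"dp":[0.0012,0,0],"rot":[0,0,0],"grip":0.01}]}}

```text
clock: 13.68
tcp_pos: [0.5932, -0.1471, 0.0496]
orientation: [-2.319, -2.118, -0.0]
contact_force: [-0.3, 0.9, 1.4]
grip_width: 0.0157
```

```bash
python3 st.py
```

```text
13.675 [ 0.5932 -0.1471  0.0496] tilt [-0.0005  0.0009] xyaw 1.4801 F [-0.3  0.9  1.4] M [ 0.15  0.13 -0.08] w 0.0157 j7 1.17
panel s=57.2 y=1.3 mm  Fpanel x -0.4 y 0.8 z 1.4
```

Emit:
{"name": "send_rows", "arguments": {"motion": [{"dp":[0.0012,0,0],"rot":[0,0,0],"grip":0.01},{"dp":[0.0012,0,0],"rot":[0,0,0],"grip":0.01},{"dp":[0.0012,0,0],"rot":[0,0,0],"grip":0.01}]}}

```text
clock: 14.05
tcp_pos: [0.5971, -0.1472, 0.0497]
orientation: [-2.319, -2.118, -0.0]
contact_force: [-0.7, -0.5, 1.2]
grip_width: 0.016
```

```bash
python3 st.py
```

```text
14.05 [ 0.5971 -0.1472  0.0497] tilt [-0.0004  0.0007] xyaw 1.4801 F [-0.7 -0.5  1.2] M [ 0.13  0.09 -0.02] w 0.016 j7 1.18
panel s=61.1 y=1.5 mm  Fpanel x -0.7 y -0.5 z 1.2
```

Emit:
{"name": "send_rows", "arguments": {"motion": [{"dp":[0.001,0,0],"rot":[0,0,0],"grip":0.01},{"dp":[0.001,0,0],"rot":[0,0,0],"grip":0.01},{"dp":[0.001,0,0],"rot":[0,0,0],"grip":0.01}]}}

```text
clock: 14.42
tcp_pos: [0.6001, -0.1474, 0.0496]
orientation: [-2.319, -2.117, 0.001]
contact_force: [-2.0, 1.8, 3.6]
grip_width: 0.0156
```

```bash
python3 st.py
```

```text
14.425 [ 0.6001 -0.1474  0.0496] tilt [-0.0009  0.0005] xyaw 1.4798 F [-2.   1.8  3.6] M [ 0.13  0.54 -0.1 ] w 0.0156 j7 1.18
panel s=64.1 y=1.6 mm  Fpanel x -2.2 y 1.6 z 3.6
```

Emit:
{"name": "send_rows", "arguments": {"motion": [{"dp":[0.0008,0,0],"rot":[0,0,0],"grip":0.01},{"dp":[0.0008,0,0],"rot":[0,0,0],"grip":0.01}]}}

```text
clock: 14.68
tcp_pos: [0.6001, -0.1474, 0.0496]
orientation: [-2.318, -2.116, 0.005]
contact_force: [-5.3, 0.6, 6.2]
grip_width: 0.0159
```

```bash
python3 st.py
```

```text
14.675 [ 0.6001 -0.1474  0.0496] tilt [-0.0044  0.0001] xyaw 1.4795 F [-5.3  0.6  6.2] M [ 0.16  0.68 -0.07] w 0.0159 j7 1.18
panel s=64.1 y=1.6 mm  Fpanel x -5.3 y 0.2 z 6.2
```

Abrupt bind at s ≈ 64 mm. I'll build the push up gently to about 12 N.

Emit:
{"name": "send_rows", "arguments": {"motion": [{"dp":[0.0013,0,0.0003],"rot":[0,-0.003,0],"grip":0.01},{"dp":[0.0013,0,0.0002],"rot":[0,-0.002,0],"grip":0.01}]}}

```text
clock: 14.92
tcp_pos: [0.6001, -0.1474, 0.0496]
orientation: [-2.319, -2.116, 0.006]
contact_force: [-5.6, 1.7, 4.9]
grip_width: 0.0155
```

```bash
python3 st.py
```

```text
14.925 [ 0.6001 -0.1474  0.0496] tilt [-0.0047 -0.0004] xyaw 1.4793 F [-5.6  1.7  4.9] M [ 0.19  0.89 -0.12] w 0.0155 j7 1.18
panel s=64.1 y=1.6 mm  Fpanel x -5.8 y 1.2 z 4.9
```

Emit:
{"name": "send_rows", "arguments": {"motion": [{"dp":[0.0022,0,0.0002],"rot":[0,0,0],"grip":0.01},{"dp":[0.0022,0,0],"rot":[0,0,0],"grip":0.01}]}}

```text
clock: 15.18
tcp_pos: [0.6, -0.1474, 0.0496]
orientation: [-2.315, -2.112, 0.018]
contact_force: [-10.8, 2.0, 10.3]
grip_width: 0.0155
```

```bash
python3 st.py
```

```text
15.175 [ 0.6    -0.1474  0.0496] tilt [-0.0139 -0.0016] xyaw 1.4793 F [-10.8   2.   10.3] M [ 0.31  1.61 -0.  ] w 0.0155 j7 1.18
panel s=64.0 y=1.6 mm  Fpanel x -11.0 y 1.0 z 10.3
```

Emit:
{"name": "send_rows", "arguments": {"motion": [{"dp":[0.0024,0,0.0008],"rot":[0,-0.006,0],"grip":0.01},{"dp":[0.0024,0,0.0006],"rot":[0,-0.003,0],"grip":0.01}]}}

```text
clock: 15.42
tcp_pos: [0.6, -0.1474, 0.0496]
orientation: [-2.315, -2.112, 0.019]
contact_force: [-8.5, 0.3, 6.1]
grip_width: 0.0156
```

```bash
python3 st.py
```

```text
15.425 [ 0.6    -0.1474  0.0496] tilt [-0.0145 -0.0022] xyaw 1.4794 F [-8.5  0.3  6.1] M [0.34 1.47 0.01] w 0.0156 j7 1.18
panel s=64.0 y=1.6 mm  Fpanel x -8.5 y -0.5 z 6.1
```

Emit:
{"name": "send_rows", "arguments": {"motion": [{"dp":[0.0028,0,0.0005],"rot":[0,0,0],"grip":0.01},{"dp":[0.0028,0,0.0005],"rot":[0,0,0],"grip":0.01}]}}

```text
clock: 15.68
tcp_pos: [0.5999, -0.1475, 0.0495]
orientation: [-2.309, -2.107, 0.034]
contact_force: [-10.2, 1.0, 8.3]
grip_width: 0.0157
```

```bash
python3 st.py
```

```text
15.675 [ 0.5999 -0.1475  0.0495] tilt [-0.0263 -0.0031] xyaw 1.4793 F [-10.2   1.    8.3] M [ 0.45  1.74 -0.02] w 0.0157 j7 1.18
panel s=63.9 y=1.5 mm  Fpanel x -10.2 y 0.1 z 8.3
```

Emit:
{"name": "send_rows", "arguments": {"motion": [{"dp":[0,0,0],"rot":[0,0,0],"grip":0.01},{"dp":[0,0,0],"rot":[0,0,0],"grip":0.05},{"dp":[0,0,0],"rot":[0,0,0],"grip":0.05},{"dp":[0,0,0],"rot":[0,0,0],"grip":0.05},{"dp":[0,0,0.002],"rot":[-0.003,-0.026,0],"grip":0.05},{"dp":[0,0,0],"rot":[0,0,0],"grip":0.05}]}}

```text
clock: 16.42
tcp_pos: [0.6008, -0.1478, 0.0515]
orientation: [2.315, 2.113, -0.003]
contact_force: [-0.2, -0.3, 0.8]
grip_width: 0.0501
```

```bash
python3 st.py
```

```text
16.425 [ 0.6008 -0.1478  0.0515] tilt [ 0.0034 -0.0065] xyaw 1.4794 F [-0.2 -0.3  0.8] M [ 0.03  0.02 -0.02] w 0.0501 j7 1.17
panel s=64.8 y=1.2 mm  Fpanel x -0.2 y -0.3 z 0.8
```

Back straight out behind the lug (50 mm), then close the fingers.

Emit:
{"name": "send_rows", "arguments": {"motion": [{"dp":[-0.01,0.001,0],"rot":[0.006,0.003,0],"grip":0.05},{"dp":[-0.012,0.001,0],"rot":[0,0,0],"grip":0.05},{"dp":[-0.012,0.001,0],"rot":[0,0,0],"grip":0.05},{"dp":[-0.012,0.001,0],"rot":[0,0,0],"grip":0.05},{"dp":[-0.008,0.001,0],"rot":[0,0,0],"grip":0.05},{"dp":[0,0,0],"rot":[0,0,0],"grip":0.05}]}}

```text
clock: 17.18
tcp_pos: [0.5417, -0.1426, 0.0515]
orientation: [-2.321, -2.117, 0.002]
contact_force: [-0.4, -0.1, 1.2]
grip_width: 0.0498
```

```bash
python3 st.py
python3 - <<'E'
from bench import imaging
from h import *
f=imaging.grab_frame("top");g=imaging.grab_frame("scene")
a=cv2.resize(f["img"][150:270,400:480,::-1],None,fx=4,fy=4,interpolation=2);b=cv2.resize(g["img"][130:210,180:290,::-1],None,fx=4,fy=4,interpolation=2)
cv2.imwrite("pics/d.png",np.hstack([a,cv2.copyMakeBorder(b,0,480-b.shape[0],0,0,0)]))
E
```

```text
17.175 [ 0.5417 -0.1426  0.0515] tilt [-0.0008 -0.0006] xyaw 1.4793 F [-0.4 -0.1  1.2] M [-0.02 -0.   -0.05] w 0.0498 j7 1.16
panel s=5.5 y=1.0 mm  Fpanel x -0.4 y -0.2 z 1.2
```

View pics/d.png

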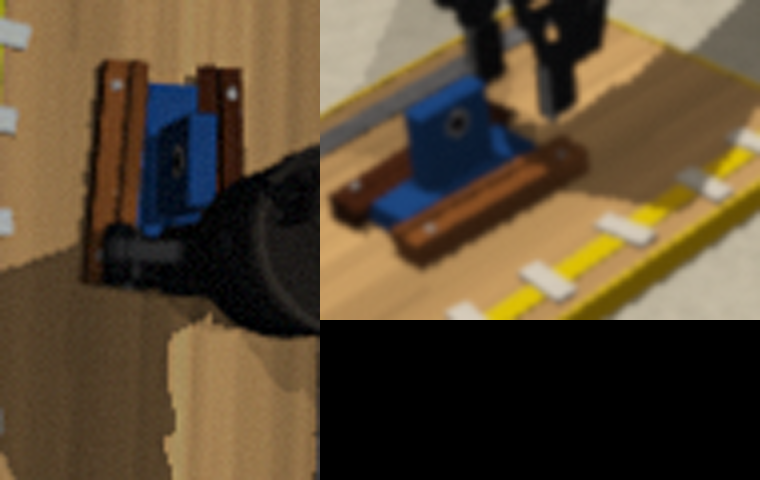

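The hanger stands between the rails, its front near the far end (d.png row 85), with the strip whole and the fingers clear behind the lug. Next is a firm push on the lug's rear face to check the wedge.

Emit:
{"name": "send_rows", "arguments": {"motion": [{"dp":[0,0,0],"rot":[0,0,0],"grip":0},{"dp":[0,0,0],"rot":[0,0,0],"grip":0},{"dp":[0,0,-0.003],"rot":[0,0,0],"grip":0},{"dp":[0,0,-0.002],"rot":[0,0,0],"grip":0},{"dp":[0.005,0,0],"rot":[0,0,0],"grip":0},{"dp":[0.005,0,0],"rot":[0,0,0],"grip":0},{"dp":[0.003,0,0],"rot":[0,0,0],"grip":0},{"dp":[0.001,0,0],"rot":[0,0,0],"grip":0}]}}

```text
clock: 18.27
tcp_pos: [0.5592, -0.1424, 0.0462]
orientation: [2.32, 2.117, 0.002]
contact_force: [-0.4, 0.3, 0.0]
grip_width: -0.0001
```

```bash
python3 st.py
```

```text
18.275 [ 0.5592 -0.1424  0.0462] tilt [0.0014 0.0002] xyaw 1.4793 F [-0.4  0.3  0. ] M [0.05 0.02 0.03] w -0.0001 j7 1.16
panel s=22.9 y=2.9 mm  Fpanel x -0.4 y 0.3 z 0.0
```

Emit:
{"name": "send_rows", "arguments": {"motion": [{"dp":[0.0015,-0.0006,0],"rot":[0,0,0],"grip":0},{"dp":[0.0012,-0.0006,0],"rot":[0,0,0],"grip":0},{"dp":[0.0012,-0.0004,0],"rot":[0,0,0],"grip":0}]}}

```text
clock: 18.65
tcp_pos: [0.5632, -0.1441, 0.0463]
orientation: [2.32, 2.117, 0.002]
contact_force: [-0.8, -0.1, 0.1]
grip_width: -0.0001
```

```bash
python3 st.py
```

```text
18.65 [ 0.5632 -0.1441  0.0463] tilt [0.0012 0.0002] xyaw 1.4792 F [-0.8 -0.1  0.1] M [ 0.02  0.02 -0.01] w -0.0001 j7 1.16
panel s=27.1 y=1.5 mm  Fpanel x -0.8 y -0.2 z 0.1
```

Emit:
{"name": "send_rows", "arguments": {"motion": [{"dp":[0.001,-0.0001,0],"rot":[0,0,0],"grip":0},{"dp":[0.001,-0.0001,0],"rot":[0,0,0],"grip":0}]}}

```text
clock: 18.9
tcp_pos: [0.5633, -0.1442, 0.0462]
orientation: [-2.32, -2.116, 0.004]
contact_force: [-5.6, 0.9, 6.2]
grip_width: 0.0
```

```bash
python3 st.py
```

```text
18.9 [ 0.5633 -0.1442  0.0462] tilt [-0.0028 -0.0003] xyaw 1.4792 F [-5.6  0.9  6.2] M [ 0.15  1.07 -0.02] w 0.0 j7 1.16
panel s=27.2 y=1.4 mm  Fpanel x -5.6 y 0.4 z 6.2
```

Emit:
{"name": "send_rows", "arguments": {"motion": [{"dp":[0.0016,-0.0001,0.0006],"rot":[0,0,0],"grip":0},{"dp":[0.002,-0.0002,0.0006],"rot":[0,0,0],"grip":0}]}}

```text
clock: 19.15
tcp_pos: [0.5631, -0.1443, 0.0463]
orientation: [-2.316, -2.113, 0.013]
contact_force: [-7.2, 1.2, 3.5]
grip_width: -0.0001
```

```bash
python3 st.py
```

```text
19.15 [ 0.5631 -0.1443  0.0463] tilt [-0.0105 -0.0005] xyaw 1.4793 F [-7.2  1.2  3.5] M [0.23 1.23 0.04] w -0.0001 j7 1.16
panel s=27.0 y=1.3 mm  Fpanel x -7.3 y 0.6 z 3.5
```

Emit:
{"name": "send_rows", "arguments": {"motion": [{"dp":[0.003,-0.0003,0.0008],"rot":[0,0.004,0],"grip":0},{"dp":[0.0034,-0.0003,0.0006],"rot":[0,0.004,0],"grip":0}]}}

```text
clock: 19.4
tcp_pos: [0.5625, -0.1443, 0.0465]
orientation: [-2.305, -2.103, 0.039]
contact_force: [-12.8, 1.4, 11.3]
grip_width: 0.0
```

```bash
python3 st.py
```

```text
19.4 [ 0.5625 -0.1443  0.0465] tilt [-0.033  -0.0012] xyaw 1.4796 F [-12.8   1.4  11.3] M [ 0.27  2.4  -0.02] w 0.0 j7 1.17
panel s=26.4 y=1.3 mm  Fpanel x -12.9 y 0.3 z 11.3
```

Emit:
{"name": "send_rows", "arguments": {"motion": [{"dp":[-0.002,0,0],"rot":[0,0,0],"grip":0},{"dp":[-0.008,0.001,0.001],"rot":[0,-0.015,0],"grip":0},{"dp":[-0.015,0.001,0.002],"rot":[0,-0.015,0],"grip":0},{"dp":[-0.015,0,0.02],"rot":[0,0,0],"grip":0},{"dp":[0,0,0.05],"rot":[0,0,0],"grip":0},{"dp":[0,0,0.05],"rot":[0,0,0],"grip":0},{"dp":[0,-0.05,0.05],"rot":[0,0,0],"grip":0},{"dp":[0,-0.05,0.03],"rot":[0,0,0],"grip":0},{"dp":[0,-0.05,0],"rot":[0,0,0],"grip":0},{"dp":[0,-0.05,0],"rot":[0,0,0],"grip":0},{"dp":[0,-0.05,0],"rot":[0,0,0],"grip":0},{"dp":[0,-0.03,0],"rot":[0,0,0],"grip":0},{"dp":[0,0,0],"rot":[0,0,0],"grip":0}]}}

```text
clock: 21.02
tcp_pos: [0.5161, -0.4247, 0.25]
orientation: [2.308, 2.109, 0.0]
contact_force: [-0.0, 0.4, -0.4]
grip_width: -0.0001
```

```bash
python3 st.py
python3 - <<'E'
from bench import imaging
from h import *
f=imaging.grab_frame("top");g=imaging.grab_frame("scene")
a=cv2.resize(f["img"][150:240,400:480,::-1],None,fx=4,fy=4,interpolation=2);b=cv2.resize(g["img"][100:340,130:520,::-1],None,fx=1.2,fy=1.2,interpolation=2)
cv2.imwrite("pics/e.png",np.hstack([a,cv2.copyMakeBorder(b,0,360-b.shape[0],0,0,0)]))
b=blue(g["img"]);n,l=cv2.connectedComponents(b.astype(np.uint8));m=blob(b,(228,159)) if b[159,228] else None
print(-1 if m is None else m.sum()/255)
pp=(.566,-.1459,-.091)
for s in(60,64,68):
    x=-.03+s/1e3;print(s,[ (proj(fr,T((pp[0]+np.cos(pp[2])*x-np.sin(pp[2])*.0015,pp[1]+np.sin(pp[2])*x+.0015,pp[2],.018),[(.025,-.008,.067),(.025,.008,.067),(-.025,.008,.067),(.05,0,.016)])).round(1)-off).round(1).tolist() for fr,off in((f,(400,150)),(g,(130,100)))])
E
```

```text
21.025 [ 0.5161 -0.4247  0.25  ] tilt [ 0.0102 -0.0111] xyaw 1.4809 F [-0.   0.4 -0.4] M [0.03 0.12 0.02] w -0.0001 j7 1.79
panel s=5.7 y=-282.2 mm  Fpanel x -0.1 y 0.4 z -0.4
-1
60 [[[54.1, 29.3], [46.4, 28.7], [45.7, 52.7], [42.5, 22.0]], [[71.5, 56.4], [76.4, 58.9], [93.2, 49.2], [68.2, 81.9]]]
64 [[[54.2, 27.4], [46.5, 26.8], [45.8, 50.8], [42.5, 20.3]], [[70.1, 57.2], [75.0, 59.7], [91.9, 50.0], [66.9, 82.8]]]
68 [[[54.2, 25.5], [46.5, 25.0], [45.9, 48.8], [42.6, 18.5]], [[68.7, 58.0], [73.6, 60.5], [90.6, 50.8], [65.5, 83.6]]]
```

View pics/e.png

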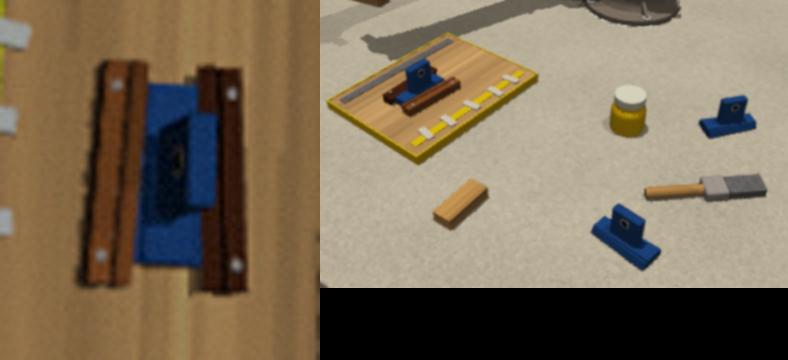

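e.png shows the hanger seated, with its front edge still at row 85 as before the second push. The strip is whole, and the jar, brush and offcut have not moved.

```bash
python3 -c "
from bench import hand_in
print(hand_in())"
```

```text
the job is handed in; nothing more can be done
None
```

The blue hanger is wedged in the dovetail way, and the job was handed in at about 21 s of the 64 s allowed.

- **What I did:** I took the hanger farthest to the robot's right and stood it on the panel in front of the mouth. I then slid it narrow end first along the way. It bound abruptly with its origin about 64 mm past the mouth. I pushed it home at about 11 N while gripping it, then at about 13 N on the rear face of the lug with the fingers closed, and it did not move further. I then took the arm clear.
- **Last checks:** After release the hanger had not shifted: its front edge was at the same image row before and after the second push. The strip looks whole, and the jar, brush and offcut look where they were. I did not try pulling the hanger back, so tightness is judged from the push force and from it staying put.
- **What disagreed:**
  - In the way, the hanger sat about 1.5 mm off the nominal centre line, towards the mid-brown rail, which fits a strip set inwards.
  - That alone would make it bind earlier than the 64 mm I felt. Camera and arm readings also differed by 1 to 2 mm.
  - The push from behind also put about 11 N downwards on the lug through friction.

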